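# Load the banded rod into the housing tube

### The job

Lay the long aluminium rod with the blue band on the fixture's rails and push it, plain end first, partway into the tube. Let go of it there, then push it fully home, to the bottom of the tube, from its rear half, and leave it. Leave the brass rod where it lies.

Things in the scene. Friction and masses are not known exactly. Their poses are not given: they have to be found in the camera images.
- rod: Long bare aluminium rod, round, 30 mm diameter, 220 mm long, 0.4 kg, a blue band 35 mm wide near its tail. Lies on the mat, axis 15 mm above the table. Origin: centre of its plain end face (the nose), on the axis; x points along the rod, out of the nose (middle at x = -110 mm, tail face at -220 mm). It can roll: y and z point anywhere round it.
- fixture: Fixed fixture: base plate 440 x 70 mm, 12 mm thick, with two rails and, in line, a level aluminium tube. Origin: on the table below the tube's mouth; x points into the tube, z up. Rails from x = -252 to -7 mm, tops 46 mm up, on a web 22 mm wide that fingers can straddle and slide along. They centre a rod laid on them, its axis 59 mm up, to slide straight in under a few newtons.
- tube_mouth (a point): Centre of the tube's mouth, on the tube's axis, 63 mm above the table; axes as the fixture's. The bore is 40 mm in diameter, flared to 52 mm over its first 20 mm, and 150 mm deep from here to its flat bottom. The mouth's rim is 60 mm across, its top 93 mm above the table; the clamps over the tube reach as high. A rod fully home stands 70 mm out of the mouth.
- brass_rod: Bystander: yellow brass rod, 30 mm diameter, 220 mm long, lying on the mat. Origin: centre of one end face; x points along the rod, out of that end. (A short plain slug, 120 mm long, lies near too.)
Mind the look-alikes: they are no part of the job. What is shaped like the rod but green or purple is not meant.

How it is judged:
By the outcome, as a careful person would: the job done as asked, in the order asked, and still so for the second after the job is handed in, with the robot touching nothing.
It also fails if it takes over 48 s, if anything falls off the work surface, if the arm or the gripper's body presses on something with over 40 N, if the wrist force passes 120 N, or if a joint passes its speed limit or range.

### The arm

A 7-joint arm with a two-finger parallel gripper is mounted at the origin on the work surface. World frame = base frame: x ahead of the robot, y to its left, z up, the work surface at z = 0. Lengths are in m, angles in rad, forces in N, time in s.
With the tool pointing down it reaches from about 0.35 to 0.9 m from the base axis. Payload 8.1 kg.
Tool frame: the origin (TCP) lies on the centre line of the jaws, within the pads' length; the fingertips stand 19 mm ahead of it and the grasp point (between the pads) is the TCP (arm.tip_reach is the distance from the TCP to the fingertips, in m); z points along the fingers, y is the line along which they close (so a half turn about z gives the same grasp; the last joint's range is limited). The gripper opens to 92 mm and grips with 3 to 60 N. Pads are 19 mm wide; open, the fingers measure 130 mm over their backs; the gripper's body (75 mm by 190 mm) begins 47 mm behind the grasp point.
Start: joints at [-1.25, 0.434, 0.025, 1.573, -0.012, 1.134, -0.075], TCP at [0.257, 0.57, 0.246] pointing down, gripper open.
Joint ranges: [-2.62, 2.62], [-0.44, 2.09], [-1.27, 1.32], [0.08, 2.57], [-1.32, 4.46], [0.12, 2], [-2.74, 2.74]. Speed limits (rad/s): [2.22, 2.22, 3.01, 3.01, 3.14, 3.14, 3.14].

### API

Orientations are given as a rotation vector (axis times angle).
In Python, from cell import arm gives the robot as it stands.
- The arm moves only by the tool arm_command, never from a script. Its argument "targets" is a list that holds one entry, the list of rows, each a list of 6 numbers: the shift along the tool's x, y, z in m, then the turn, a rotation vector about the tool's x, y, z in rad. A call has 1 to 10 rows; each row shifts and turns the commanded pose from where the row before left it, along the tool's axes as they then stand; what a row does not reach is not made up. A row lasts 1/8 s, in which the tool goes at most 62.5 mm and 10.7 degrees, less where a joint would pass 70% of its speed; a pose out of reach is approached as far as the arm can. A call with a gripper value outside its range is refused whole. "jaw" is the finger opening in m, from 0 to 0.0918, set as the call begins (left out, the last holds). The fingers move at their own pace and stop on an object; "newtons" is the grip in N (left out, the last holds). Time passes only in rows, so rows that do not move let the fingers close. It gives the time, the measured TCP pose, the force, the opening and the grip force at its end, in the units of the state.
- arm.observe(): the state, without advancing time (a new reading comes with each control period).
- arm.get_image(name): name is "scene" or "top" or "wrist"; returns a dict with "pixels" (400x640x3 uint8, red, green, blue), "z_map" (400x640 float32, m along the optical axis (not along the pixel's ray), 0 where there is no reading), "fx", "fy", "cx", "cy" (pixels), "dist" ([k1, k2, p1, p2, k3] as OpenCV has them; the pictures are not rectified), "xyz" and "rotation" of the camera in the world; the wrist camera has in their place "T_tool_cam" (4x4, takes a point from camera to tool coordinates, whose origin is the TCP and whose axes are the flange's). Camera axes: x right, y down, z forward; pixel columns grow to the right and rows downward; lengths in m; the calibration is good to about 2 mm. A picture is of the moment at which its call begins: read the wrist's pose just before it.
- arm.sign_off(): hands the job in; it is judged then, once.
The state is a dict: "clock": time; "joints": joint angles; "dq": joint speeds; "joint_efforts": joint torques, N m; "position": TCP position; "ee_rot": TCP orientation; "force": force on the tool from outside, world axes, zero at the start; "ft_torque": the same for the moment, N m; "width": opening from 0.0 (shut) to 1.0 (fully open); "gripper_force": force on a finger pad.
Only numpy, scipy, OpenCV 4.12 (cv2) and the standard library are available. Lean on these libraries where they do the work, as an engineer would, in place of code of your own. Each camera call takes 0.05 s, during which the arm holds its last target. There are 200 camera calls.

## Working session

There is one attempt and no reset: what is moved stays moved. The work goes in short steps, Python scripts to look and compute and a tool call to move; the robot and the scene stay as the last step left them, time stands still between calls to the robot, and variables do not carry over. Pictures are saved under pics/ and viewed, at most 10 in all, crops included, and the job is handed in when it is done.

Besides the shell and the picture viewer there is one more tool, called as name(argument=value, ...) on one line, values as JSON. arm_command: Moves the arm, as the interface text tells. Its arguments: {"type":"object","properties":{"targets":{"type":"array","items":{"type":"array","items":{"type":"array","items":{"type":"number"}}}},"jaw":{"type":"number"},"newtons":{"type":"number"}},"required":["targets"]}

```bash
mkdir -p pics; cat > h.py <<'E'
import numpy as np, cv2, pickle
from cell import arm
from scipy.spatial.transform import Rotation as R
def grab(n,f):
    s=arm.observe(); im=arm.get_image(n); pickle.dump((s,im),open(f'{f}.pkl','wb'))
    cv2.imwrite(f'pics/{f}.png',im['pixels'][:,:,::-1]); return s,im
def load(f): return pickle.load(open(f'{f}.pkl','rb'))
def w(s,im,u,v,z=None):
    K=np.array([[im['fx'],0,im['cx']],[0,im['fy'],im['cy']],[0,0,1]])
    p=cv2.undistortPoints(np.array([[[u,v]]],float),K,np.array(im['dist'],float))[0,0]
    ray=np.r_[p,1]
    if 'xyz' in im:
        o=np.array(im['xyz']);r=np.array(im['rotation']); r=r if r.shape==(3,3) else R.from_rotvec(r).as_matrix()
    else:
        T=np.array(im['T_tool_cam']);A=R.from_rotvec(s['ee_rot']).as_matrix()
        r=A@T[:3,:3];o=np.array(s['position'])+A@T[:3,3]
    d=r@ray
    k=(z-o[2])/d[2] if z is not None else np.median(im['z_map'][int(v)-1:int(v)+2,int(u)-1:int(u)+2])
    return o+k*d
E
python3 - <<'E'
from h import *
s,_=grab('top','t0');grab('scene','s0');print(s)
E
```

```text
{'clock': 0.0, 'joints': array([-1.24959494,  0.43520346,  0.02502625,  1.57410124, -0.0115731 ,
        1.13397147, -0.07509499]), 'dq': array([-0.00022934,  0.00086573, -0.00026298, -0.0010415 ,  0.00208647,
       -0.00123657,  0.00082483]), 'joint_efforts': array([ 4.96599550e-04, -6.67841864e+01,  9.85042490e-01, -3.14464688e+01,
       -6.06457167e-02,  4.31658898e-02,  1.50817968e-04]), 'position': array([0.25690847, 0.56923825, 0.24495609]), 'ee_rot': array([-6.60861731e-01, -3.07115381e+00,  2.40800029e-03]), 'force': array([-0.28076262, -1.10605816, -0.05792374]), 'ft_torque': array([ 0.01196664, -0.01548617,  0.00352684]), 'gripper_force': 0.0, 'width': 1.0010954636949105}
```

View pics/t0.png

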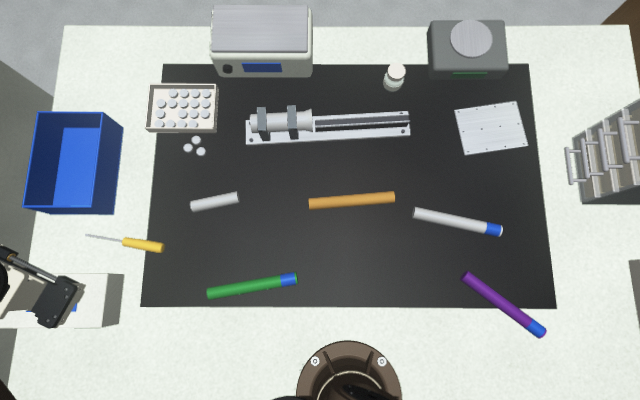

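View pics/s0.png

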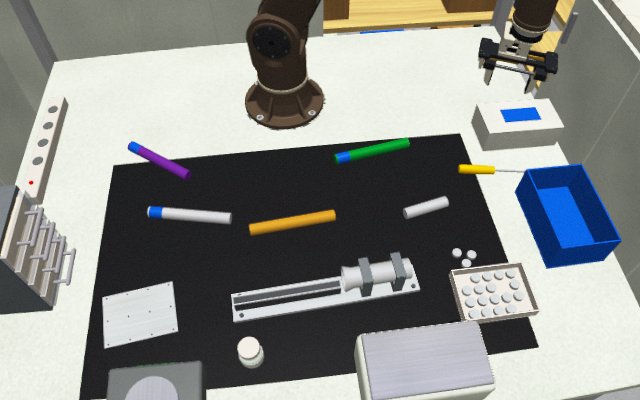

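The top picture shows these candidates:
- aluminium rod with blue tail (458,221): nose (414,212), tail (502,230)
- green rod (252,286)
- purple rod (503,304)
- brass rod (352,200)
- short slug (214,201)

I choose the one at (458,221). The fixture's tube mouth is near (313,120), and its rails run to (410,120).

```bash
python3 - <<'E'
from h import *
s,im=load('t0')
a=im['pixels'][95:245,240:520,::-1]
cv2.imwrite('pics/c0.png',cv2.resize(a,None,fx=2.8,fy=2.8,interpolation=cv2.INTER_CUBIC))
for n,u,v,z in [('nose',414,212,.015),('tail',502,230,.015),('mouth',313,120,.093),('railend',409,122,.046)]:
    print(n,w(s,im,u,v,z).round(4), w(s,im,u,v).round(4))
def cloud(u0,u1,v0,v1,lo,hi):
    P=np.array([w(s,im,u,v) for v in range(v0,v1) for u in range(u0,u1)])
    return P[(P[:,2]>lo)&(P[:,2]<hi)]
for n,b in [('rod',(408,508,200,240,.018,.045)),('rails',(318,408,105,140,.035,.055)),('tube',(250,314,100,140,.07,.11)),('brass',(300,400,188,212,.018,.045))]:
    P=cloud(*b);c=P.mean(0);d=np.linalg.svd(P[:,:2]-c[:2],full_matrices=False)[2][0];t=(P[:,:2]-c[:2])@d
    print(n,len(P),c.round(4),d.round(4),(c[:2]+d*t.min()).round(4),(c[:2]+d*t.max()).round(4))
E
```

```text
nose [ 0.4344 -0.1723  0.015 ] [ 0.4323 -0.1695  0.0263]
tail [ 0.3888 -0.3899  0.015 ] [ 0.3869 -0.3836  0.0285]
mouth [0.651  0.0847 0.093 ] [0.6867 0.0867 0.0116]
railend [ 0.6656 -0.1629  0.046 ] [ 0.6845 -0.1733  0.0023]
rod 1044 [ 0.409  -0.2776  0.027 ] [0.2252 0.9743] [ 0.3842 -0.3847] [ 0.4342 -0.1685]
rails 865 [ 0.6718 -0.0427  0.0424] [-0.0605  0.9982] [ 0.6789 -0.1606] [0.6647 0.0735]
tube 1263 [0.6544 0.1658 0.0863] [-0.06    0.9982] [0.6591 0.0882] [0.6498 0.2428]
brass 959 [ 0.4643 -0.0121  0.0272] [-0.0908  0.9959] [ 0.4743 -0.1214] [0.4544 0.0971]
```

View pics/c0.png

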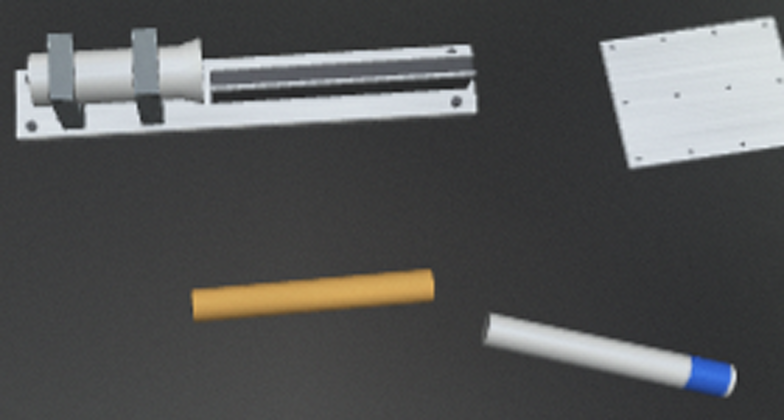

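The crop confirms my choice: a bare aluminium rod with a blue band at the right end. Its nose is at crop (490,328), its tail at (735,378), and the brass rod lies separately at (312,295).

```bash
cat >> h.py <<'E'
def pose(x,y,z,deg):
    c,q=np.cos(np.radians(deg)),np.sin(np.radians(deg))
    return np.array([x,y,z]),R.from_matrix(np.array([[c,q,0],[q,-c,0],[0,0,-1]]))
def plan(wps):
    """wps: (x,y,z,deg,n rows); prints rows in tool axes from the observed pose"""
    s=arm.observe(); p=np.array(s['position']);A=R.from_rotvec(s['ee_rot']); print('from',p.round(4),s['clock'])
    for *g,n in wps:
        gp,gR=pose(*g); rows=[]
        for i in range(n):
            k=n-i; t=A.inv().apply((gp-p)/k); r=(A.inv()*gR).as_rotvec()/k
            row=np.r_[t.round(3),r.round(3)]; rows.append(row.tolist())
            p=p+A.apply(row[:3]); A=A*R.from_rotvec(row[3:])
        print(rows,p.round(4))
E
python3 - <<'E'
from h import *
plan([(.48,.25,.24,110,10),(.50,-.1,.24,85,8),(.41,-.27,.22,77,5)])
E
```

```text
from [0.2569 0.5693 0.245 ] 0.1
[[-0.033, -0.02, 0.001, -0.0, 0.0, 0.08], [-0.035, -0.017, 0.0, -0.0, 0.0, 0.08], [-0.036, -0.014, 0.001, -0.0, 0.0, 0.08], [-0.037, -0.011, 0.0, -0.0, 0.0, 0.08], [-0.038, -0.008, 0.001, -0.0, 0.0, 0.08], [-0.039, -0.006, 0.0, -0.0, 0.0, 0.08], [-0.039, -0.002, 0.001, -0.0, 0.0, 0.079], [-0.039, 0.001, 0.0, -0.0, 0.0, 0.08], [-0.039, 0.004, 0.001, -0.0, 0.001, 0.079], [-0.039, 0.007, 0.0, -0.001, 0.0, 0.08]] [0.4806 0.2499 0.2403]
[[-0.042, -0.013, 0.0, 0.0, 0.0, 0.055], [-0.043, -0.01, 0.0, 0.0, 0.0, 0.054], [-0.043, -0.008, 0.0, 0.0, 0.0, 0.055], [-0.043, -0.006, 0.0, 0.0, 0.0, 0.054], [-0.044, -0.003, 0.0, 0.0, 0.0, 0.055], [-0.044, -0.001, 0.0, 0.0, 0.0, 0.054], [-0.044, 0.001, 0.0, 0.0, 0.0, 0.055], [-0.043, 0.004, 0.0, 0.0, 0.0, 0.054]] [ 0.4997 -0.1001  0.2403]
[[-0.035, -0.015, 0.004, 0.0, 0.0, 0.028], [-0.036, -0.014, 0.004, 0.0, 0.0, 0.028], [-0.036, -0.013, 0.004, 0.0, 0.0, 0.028], [-0.037, -0.012, 0.004, 0.0, 0.0, 0.028], [-0.037, -0.01, 0.004, 0.0, 0.0, 0.028]] [ 0.4104 -0.2703  0.2203]
```

arm_command(targets=[[[-0.033, -0.02, 0, 0, 0, 0.08], [-0.035, -0.017, 0, 0, 0, 0.08], [-0.036, -0.014, 0, 0, 0, 0.08], [-0.037, -0.011, 0, 0, 0, 0.08], [-0.038, -0.008, 0, 0, 0, 0.08], [-0.039, -0.006, 0, 0, 0, 0.08], [-0.039, -0.002, 0, 0, 0, 0.08], [-0.039, 0.001, 0, 0, 0, 0.08], [-0.039, 0.004, 0, 0, 0, 0.08], [-0.039, 0.007, 0, 0, 0, 0.08]]], jaw=0.09)

```text
clock: 1.35
position: [0.481, 0.2491, 0.2455]
ee_rot: [-1.808, -2.569, 0.001]
force: [0.7, 0.4, 0.6]
width: 0.982
gripper_force: 0.0
```

arm_command(targets=[[[-0.042, -0.013, 0, 0, 0, 0.055], [-0.043, -0.01, 0, 0, 0, 0.055], [-0.043, -0.008, 0, 0, 0, 0.055], [-0.043, -0.006, 0, 0, 0, 0.055], [-0.044, -0.003, 0, 0, 0, 0.055], [-0.044, -0.001, 0, 0, 0, 0.055], [-0.044, 0.001, 0, 0, 0, 0.055], [-0.043, 0.004, 0, 0, 0, 0.055]]])

```text
clock: 2.35
position: [0.4982, -0.1012, 0.2456]
ee_rot: [-2.324, -2.114, 0.0]
force: [1.4, 0.0, -0.5]
width: 0.981
gripper_force: 0.0
```

```bash
python3 - <<'E'
from h import *
grab('wrist','w1')
plan([(.41,-.27,.20,77,6)])
E
```

```text
from [ 0.4978 -0.1077  0.2461] 2.4
[[-0.028, -0.012, 0.008, 0.0, 0.001, 0.021], [-0.029, -0.011, 0.008, 0.0, 0.0, 0.02], [-0.029, -0.011, 0.008, 0.0, 0.0, 0.021], [-0.029, -0.01, 0.007, 0.0, 0.001, 0.02], [-0.029, -0.009, 0.008, 0.001, 0.0, 0.021], [-0.03, -0.009, 0.007, 0.0, 0.001, 0.02]] [ 0.4096 -0.2702  0.2003]
```

View pics/w1.png

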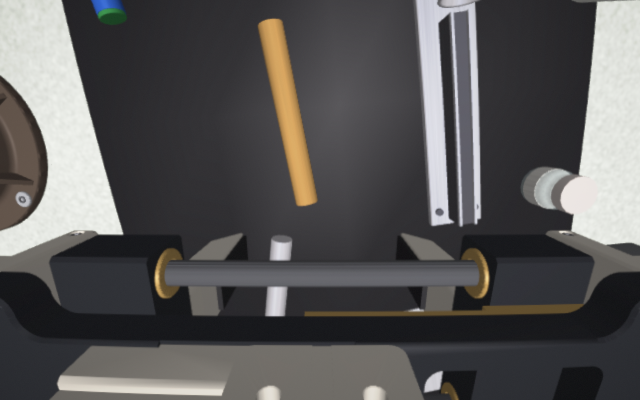

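The wrist view looks forward along tool x. The aluminium nose is at (282,240) between the fingers, brass is at (288,115), and the rails run from (465,220) to (460,10). I'll move over the rod.

arm_command(targets=[[[-0.028, -0.012, 0.008, 0, 0, 0.021], [-0.029, -0.011, 0.008, 0, 0, 0.02], [-0.029, -0.011, 0.008, 0, 0, 0.021], [-0.029, -0.01, 0.007, 0, 0, 0.02], [-0.029, -0.009, 0.008, 0, 0, 0.021], [-0.03, -0.009, 0.007, 0, 0, 0.02], [0, 0, 0, 0, 0, 0], [0, 0, 0, 0, 0, 0]]])

```text
clock: 3.4
position: [0.4122, -0.2626, 0.1996]
ee_rot: [-2.447, -1.969, -0.0]
force: [0.4, 0.6, 0.5]
width: 0.978
gripper_force: 0.0
```

```bash
python3 - <<'E'
from h import *
s,im=grab('wrist','w2'); print(s['position'],R.from_rotvec(s['ee_rot']).as_matrix()[:,0])
def fit(s,im,lo,hi,box,vmax=225):
    P=np.array([w(s,im,u,v) for v in range(2,vmax,2) for u in range(2,638,2)])
    x0,x1,y0,y1=box
    P=P[(P[:,2]>lo)&(P[:,2]<hi)&(P[:,0]>x0)&(P[:,0]<x1)&(P[:,1]>y0)&(P[:,1]<y1)]
    if len(P)<20: return len(P)
    c=P.mean(0);d=np.linalg.svd(P[:,:2]-c[:2],full_matrices=False)[2][0];t=(P[:,:2]-c[:2])@d
    n=(P[:,:2]-c[:2])@[-d[1],d[0]]
    return len(P),c.round(4),d.round(4),(c[:2]+d*t.min()).round(4),(c[:2]+d*t.max()).round(4),np.percentile(n,[1,99]).round(4)
for f in ('w1','w2'):
    s,im=load(f)
    print(f,'rails',fit(s,im,.04,.05,(.62,.72,-.2,.07)));print('tube',fit(s,im,.085,.1,(.6,.72,.05,.3)))
    print('rod',fit(s,im,.02,.04,(.37,.46,-.4,-.15),330)); print('plate',fit(s,im,.008,.016,(.6,.74,-.2,.3)))
s,im=load('t0');print('top tube',fit(s,im,.086,.1,(.6,.72,.05,.3)),fit(s,im,.008,.016,(.6,.74,-.25,.4)))
E
```

```text
[ 0.41224597 -0.26259004  0.19962756] [2.13925946e-01 9.76849776e-01 4.53295123e-04]
w1 rails (1048, array([ 0.6714, -0.037 ,  0.0428]), array([ 0.0622, -0.9981]), array([0.6647, 0.07  ]), array([ 0.6792, -0.162 ]), array([-0.0116,  0.0107]))
tube 0
rod (244, array([ 0.4225, -0.2266,  0.0268]), array([-0.2224, -0.975 ]), array([ 0.4355, -0.17  ]), array([ 0.4093, -0.2846]), array([-0.014,  0.013]))
plate (1469, array([ 0.656 , -0.0175,  0.0121]), array([ 0.0508, -0.9987]), array([0.6497, 0.1068]), array([ 0.6638, -0.1711]), array([-0.0217,  0.0478]))
w2 rails (299, array([ 0.6776, -0.143 ,  0.043 ]), array([ 0.183 , -0.9831]), array([ 0.6733, -0.1202]), array([ 0.6813, -0.1631]), array([-0.0128,  0.0118]))
tube 0
rod (976, array([ 0.416 , -0.2536,  0.0272]), array([-0.2132, -0.977 ]), array([ 0.4343, -0.1695]), array([ 0.3876, -0.3838]), array([-0.0135,  0.0136]))
plate (520, array([ 0.66  , -0.1429,  0.0121]), array([ 0.5554, -0.8316]), array([ 0.6367, -0.1079]), array([ 0.6876, -0.1841]), array([-0.0261,  0.0304]))
top tube (188, array([0.6575, 0.1679, 0.0904]), array([-0.0677,  0.9977]), array([0.6627, 0.0913]), array([0.6525, 0.2417]), array([-0.0286,  0.0292])) (521, array([0.6571, 0.0798, 0.0126]), array([ 0.0032, -1.    ]), array([0.6561, 0.3996]), array([ 0.6579, -0.1679]), array([-0.0491,  0.0795]))
```

View pics/w2.png

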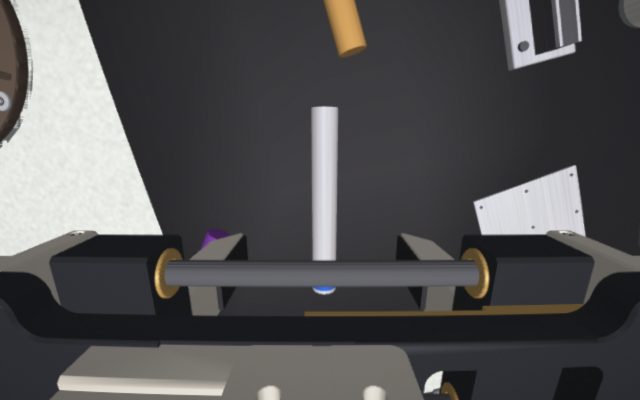

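The view shows the aluminium rod centred between the fingers, nose at (324,107), blue band at (324,290). The rails' end is at (565,50). Rail axis yaw is about 93.5° and the mouth is near (0.6635, 0.088). I'll descend and grasp 120 mm behind the nose.

```bash
python3 - <<'E'
from h import *
plan([(.4085,-.287,.024,77.5,6)])
E
```

```text
from [ 0.4125 -0.2623  0.1997] 3.45
[[-0.004, 0.0, 0.029, -0.0, -0.0, 0.001], [-0.004, 0.0, 0.029, -0.0, -0.0, 0.0], [-0.004, 0.0, 0.029, -0.0, -0.0, 0.001], [-0.004, 0.0, 0.03, -0.0, -0.0, 0.0], [-0.005, 0.001, 0.029, -0.0, -0.0, 0.001], [-0.004, 0.0, 0.03, -0.0, -0.001, 0.0]] [ 0.4081 -0.2868  0.0237]
```

arm_command(targets=[[[-0.004, 0, 0.029, 0, 0, 0], [-0.004, 0, 0.029, 0, 0, 0], [-0.004, 0, 0.029, 0, 0, 0], [-0.004, 0, 0.029, 0, 0, 0], [-0.005, 0, 0.029, 0, 0, 0], [-0.004, 0, 0.015, 0, 0, 0], [0, 0, 0.013, 0, 0, 0], [0, 0, 0, 0, 0, 0]]], jaw=0.06)

```text
clock: 4.45
position: [0.4067, -0.2872, 0.0264]
ee_rot: [-2.447, -1.969, 0.0]
force: [-0.5, 0.1, -0.5]
width: 0.656
gripper_force: 0.0
```

arm_command(targets=[[[0, 0, 0, 0, 0, 0], [0, 0, 0, 0, 0, 0], [0, 0, 0, 0, 0, 0], [0, 0, 0, 0, 0, 0], [0, 0, 0, 0, 0, 0]]], jaw=0.0, newtons=40)

```text
clock: 5.08
position: [0.4072, -0.2878, 0.0271]
ee_rot: [2.447, 1.968, 0.001]
force: [1.6, 1.1, 6.6]
width: 0.316
gripper_force: 40.0
```

```bash
python3 - <<'E'
from h import *
plan([(.41,-.285,.15,77.6,3),(.672,-.055,.15,93.5,9)])
E
```

```text
from [ 0.4072 -0.2878  0.0271] 5.075
[[0.001, 0.001, -0.041, 0.0, 0.0, 0.0], [0.001, 0.001, -0.041, 0.001, 0.0, 0.0], [0.001, 0.0, -0.041, 0.0, 0.0, 0.0]] [ 0.4097 -0.2853  0.1501]
[[0.031, 0.023, 0.0, 0.0, 0.0, -0.031], [0.031, 0.024, 0.0, 0.0, 0.0, -0.031], [0.03, 0.025, 0.0, 0.0, 0.0, -0.031], [0.029, 0.026, 0.0, 0.0, 0.0, -0.031], [0.028, 0.027, 0.0, 0.0, 0.0, -0.031], [0.027, 0.027, 0.0, 0.0, 0.0, -0.031], [0.026, 0.028, 0.0, 0.0, 0.0, -0.03], [0.026, 0.029, 0.0, 0.0, 0.0, -0.031], [0.025, 0.03, 0.0, 0.0, 0.0, -0.03]] [ 0.6718 -0.0547  0.1501]
```

arm_command(targets=[[[0, 0, -0.02, 0, 0, 0], [0, 0, -0.035, 0, 0, 0], [0, 0, -0.04, 0, 0, 0], [0, 0, -0.028, 0, 0, 0]]])

```text
clock: 5.58
position: [0.406, -0.2874, 0.1507]
ee_rot: [-2.448, -1.968, 0.0]
force: [0.5, -0.9, -4.5]
width: 0.315
gripper_force: 40.0
```

arm_command(targets=[[[0.031, 0.024, 0, 0, 0, -0.031], [0.031, 0.025, 0, 0, 0, -0.031], [0.03, 0.025, 0, 0, 0, -0.031], [0.029, 0.026, 0, 0, 0, -0.031], [0.028, 0.027, 0, 0, 0, -0.031], [0.027, 0.027, 0, 0, 0, -0.031], [0.026, 0.028, 0, 0, 0, -0.03], [0.026, 0.029, 0, 0, 0, -0.031], [0.025, 0.03, 0, 0, 0, -0.03], [0, 0, 0, 0, 0, 0]]])

```text
clock: 6.82
position: [0.6717, -0.0533, 0.148]
ee_rot: [-2.145, -2.292, -0.0]
force: [-1.5, 0.2, -4.4]
width: 0.316
gripper_force: 40.0
```

```bash
python3 - <<'E'
from h import *
s,im=grab('wrist','w3'); print(s['position'],s['force'],s['width'],R.from_rotvec(s['ee_rot']).as_matrix()[:,0])
P=np.array([w(s,im,u,v) for v in range(2,330,2) for u in range(2,638,2)])
def fit(n,lo,hi,box):
    x0,x1,y0,y1=box
    Q=P[(P[:,2]>lo)&(P[:,2]<hi)&(P[:,0]>x0)&(P[:,0]<x1)&(P[:,1]>y0)&(P[:,1]<y1)]
    if len(Q)<20: print(n,len(Q));return
    c=Q.mean(0);d=np.linalg.svd(Q-c,full_matrices=False)[2][0];t=(Q-c)@d
    print(n,len(Q),c.round(4),d.round(4),(c+d*t.min()).round(4),(c+d*t.max()).round(4))
fit('rod',.12,.165,(.64,.70,-.02,.15)); fit('tube',.083,.1,(.6,.72,.06,.25)); fit('rails',.038,.052,(.63,.71,-.2,.08))
fit('plate',.006,.017,(.6,.73,.05,.3))
plan([(.672,-.047,.085,93.5,3)])
E
```

```text
[ 0.67174816 -0.05328421  0.14797055] [-1.48498537  0.221527   -4.39630421] 0.3155346553447066 [-0.06631974  0.99779679  0.00180534]
rod 2828 [0.665  0.0267 0.1472] [ 0.0709 -0.9975  0.0024] [0.6621 0.0681 0.1471] [ 0.6684 -0.0206  0.1473]
tube 157 [0.6638 0.0919 0.089 ] [0.999  0.0438 0.0018] [0.6421 0.0909 0.0889] [0.6843 0.0928 0.089 ]
rails 0
plate 282 [0.6742 0.0774 0.012 ] [ 9.998e-01 -2.100e-02 -3.000e-04] [0.6273 0.0784 0.012 ] [0.7016 0.0768 0.0119]
from [ 0.6703 -0.0557  0.1481] 6.875
[[0.003, 0.001, 0.021, -0.001, -0.0, 0.001], [0.003, 0.001, 0.021, -0.001, -0.0, 0.001], [0.003, 0.0, 0.021, -0.001, -0.0, 0.0]] [ 0.6717 -0.0466  0.0851]
```

View pics/w3.png

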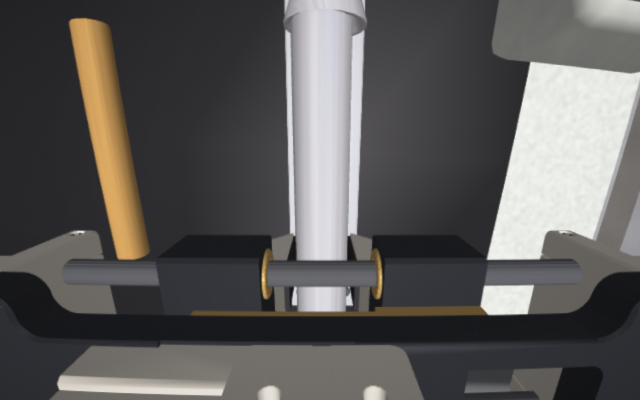

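The view shows the rod held over the rails, with the tube mouth at (325,15) and nearly in line. It needs about +1–2 mm sideways and 0.5° of yaw. Lowering.

arm_command(targets=[[[0.003, 0.001, 0.022, 0, 0, 0.009], [0.002, 0, 0.022, 0, 0, 0], [0, 0, 0.018, 0, 0, 0], [0, 0, 0.006, 0, 0, 0], [0, 0, 0, 0, 0, 0]]])

```text
clock: 7.5
position: [0.6712, -0.0529, 0.0816]
ee_rot: [-2.164, -2.277, 0.001]
force: [-0.9, 0.5, -4.3]
width: 0.31
gripper_force: 40.0
```

arm_command(targets=[[[0, 0, 0.003, 0, 0, 0], [0, 0, 0.003, 0, 0, 0], [0, 0, 0.002, 0, 0, 0], [0, 0, 0, 0, 0, 0]]])

```text
clock: 8.0
position: [0.6714, -0.0523, 0.0736]
ee_rot: [-2.163, -2.278, 0.0]
force: [-0.4, -0.0, -5.0]
width: 0.319
gripper_force: 40.0
```

arm_command(targets=[[[0, 0, 0.002, 0, 0, -0.008], [0, 0, 0.001, 0, 0, 0], [0, 0, 0.001, 0, 0, 0], [0, 0, 0, 0, 0, 0]]])

```text
clock: 8.5
position: [0.6728, -0.0525, 0.071]
ee_rot: [2.152, 2.286, 0.003]
force: [0.2, 0.3, 5.5]
width: 0.318
gripper_force: 40.0
```

Contact with the rails at the expected height. I'll release so the rod seats itself, then regrip lightly and slide it.

arm_command(targets=[[[0, 0, 0, 0, 0, 0], [0, 0, -0.002, 0, 0, 0], [0, 0, 0, 0, 0, 0], [0, 0, 0, 0, 0, 0]]], jaw=0.045)

```text
clock: 9.0
position: [0.6714, -0.0524, 0.0717]
ee_rot: [-2.154, -2.287, 0.0]
force: [0.2, 0.6, 0.7]
width: 0.492
gripper_force: 0.0
```

```bash
cat > look.py <<'E'
import sys
from h import *
s,im=grab('wrist',sys.argv[1]); print(s['clock'],s['position'],s['force'],s['width'],R.from_rotvec(s['ee_rot']).as_matrix()[:,0])
P=np.array([w(s,im,u,v) for v in range(2,330,2) for u in range(2,638,2)])
def fit(n,lo,hi,box):
    x0,x1,y0,y1=box
    Q=P[(P[:,2]>lo)&(P[:,2]<hi)&(P[:,0]>x0)&(P[:,0]<x1)&(P[:,1]>y0)&(P[:,1]<y1)]
    if len(Q)<20: print(n,len(Q));return
    c=Q.mean(0);d=np.linalg.svd(Q-c,full_matrices=False)[2][0];t=(Q-c)@d
    print(n,len(Q),c.round(4),d.round(4),(c+d*t.min()).round(4),(c+d*t.max()).round(4))
fit('rod',.062,.082,(.64,.70,-.25,.084)); fit('tube',.085,.1,(.6,.72,.06,.25))
E
python3 look.py w4
```

```text
9.0 [ 0.67136453 -0.05244645  0.07166494] [0.16863348 0.55884966 0.72361818] 0.4915428063318086 [-5.98423528e-02  9.98207840e-01 -4.58210008e-07]
rod 3958 [0.6684 0.0054 0.0708] [ 6.070e-02 -9.982e-01 -4.000e-04] [0.6645 0.0687 0.0708] [ 0.6739 -0.0859  0.0707]
tube 0
```

View pics/w4.png

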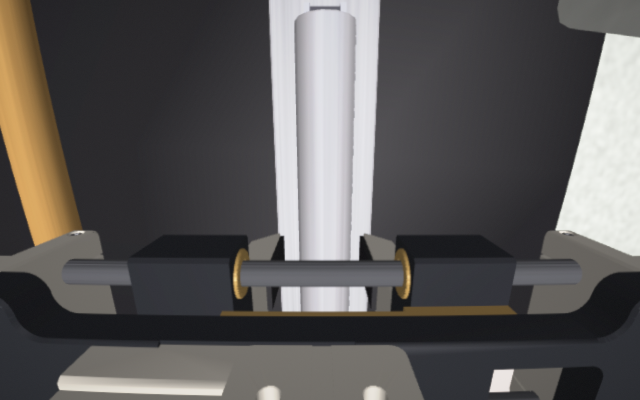

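The rod is seated level between the rails, with its nose at (326,15), about 20 mm short of the mouth. I'll grip lightly and slide 80 mm.

arm_command(targets=[[[0, 0, 0, 0, 0, 0], [0, 0, 0, 0, 0, 0], [0, 0, 0, 0, 0, 0], [0.003, 0, 0, 0, 0, 0], [0.006, 0, 0, 0, 0, 0], [0.008, 0, 0, 0, 0, 0], [0.008, 0, 0, 0, 0, 0], [0.008, 0, 0, 0, 0, 0]]], jaw=0.0, newtons=20)

```text
clock: 10.05
position: [0.6705, -0.021, 0.0725]
ee_rot: [2.153, 2.283, 0.0]
force: [3.8, -3.5, 1.3]
width: 0.32
gripper_force: 20.0
```

arm_command(targets=[[[0.008, 0, 0, 0, 0, 0], [0.008, 0, 0, 0, 0, 0], [0.008, 0, 0, 0, 0, 0], [0.008, 0, 0, 0, 0, 0], [0.008, 0, 0, 0, 0, 0], [0.007, 0, 0, 0, 0, 0], [0, 0, 0, 0, 0, 0], [0, 0, 0, 0, 0, 0]]])

```text
clock: 11.05
position: [0.6675, 0.0274, 0.0723]
ee_rot: [2.153, 2.286, 0.002]
force: [5.2, -1.1, 4.6]
width: 0.324
gripper_force: 20.0
```

arm_command(targets=[[[0, 0, 0, 0, 0, 0], [0, 0, 0, 0, 0, 0], [0, 0, 0, 0, 0, 0], [0, 0, -0.03, 0, 0, 0], [-0.03, 0, -0.03, 0, 0, 0], [-0.04, 0, -0.02, 0, 0, 0], [0, 0, 0, 0, 0, 0], [0, 0, 0, 0, 0, 0]]], jaw=0.06)

```text
clock: 12.05
position: [0.6703, -0.0419, 0.1512]
ee_rot: [-2.153, -2.286, 0.0]
force: [-0.5, -0.3, 0.8]
width: 0.654
gripper_force: 0.0
```

```bash
python3 look.py w5; python3 - <<'E'
from h import *
s,im=grab('scene','s1')
cv2.imwrite('pics/c1.png',cv2.resize(im['pixels'][200:340,200:460,::-1],None,fx=3,fy=3,interpolation=cv2.INTER_CUBIC))
E
```

```text
12.05 [ 0.6703374  -0.04187887  0.15124888] [-0.5024898  -0.2744246   0.81462077] 0.6538359214684297 [-5.97126802e-02  9.98215137e-01  9.67232064e-04]
rod 1831 [0.668  0.013  0.0708] [ 0.0608 -0.9981  0.0023] [0.6636 0.0846 0.0706] [ 0.6731 -0.0716  0.071 ]
tube 376 [0.6629 0.0971 0.0888] [ 0.9985  0.0551 -0.0012] [0.6444 0.0961 0.0888] [0.6822 0.0982 0.0888]
```

View pics/c1.png

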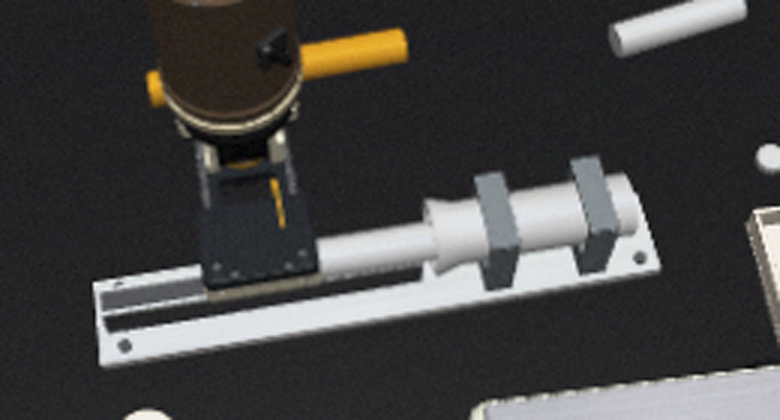

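The rod is released, resting in the tube mouth with its free part on the rails. The mouth is at crop (430,235); the tail measures y = −0.072, so it is about 60 mm in. I'll regrip in the rear half and push home.

arm_command(targets=[[[0, 0.001, 0.03, 0, 0, 0], [0, 0, 0.03, 0, 0, 0], [0, 0, 0.016, 0, 0, 0], [0, 0, 0.005, 0, 0, 0], [0, 0, 0, 0, 0, 0]]])

```text
clock: 12.78
position: [0.6721, -0.0422, 0.071]
ee_rot: [2.153, 2.287, 0.0]
force: [0.3, -0.9, 0.0]
width: 0.654
gripper_force: 0.0
```

arm_command(targets=[[[0, 0, 0, 0, 0, 0], [0, 0, 0, 0, 0, 0], [0, 0, 0, 0, 0, 0], [0.004, 0, 0, 0, 0, 0], [0.008, 0, 0, 0, 0, 0], [0.008, 0, 0, 0, 0, 0], [0.008, 0, 0, 0, 0, 0], [0.008, 0, 0, 0, 0, 0], [0.008, 0, 0, 0, 0, 0], [0.008, 0, 0, 0, 0, 0]]], jaw=0.0, newtons=20)

```text
clock: 14.02
position: [0.6693, 0.0097, 0.0712]
ee_rot: [2.153, 2.286, 0.001]
force: [2.2, -4.7, 3.5]
width: 0.322
gripper_force: 20.0
```

arm_command(targets=[[[0.008, 0, 0, 0, 0, 0], [0.008, 0, 0, 0, 0, 0], [0.008, 0, 0, 0, 0, 0], [0.005, 0, 0, 0, 0, 0], [0, 0, 0, 0, 0, 0], [0, 0, 0, 0, 0, 0]]])

```text
clock: 14.78
position: [0.6674, 0.0395, 0.0711]
ee_rot: [-2.153, -2.288, -0.002]
force: [2.9, -0.8, 5.3]
width: 0.321
gripper_force: 20.0
```

Moved 81 mm so far; about 9 mm remains. I'll go slowly until the force rises.

arm_command(targets=[[[0.002, 0, 0, 0, 0, 0], [0.002, 0, 0, 0, 0, 0], [0.002, 0, 0, 0, 0, 0], [0, 0, 0, 0, 0, 0]]])

```text
clock: 15.28
position: [0.6671, 0.0437, 0.0712]
ee_rot: [2.154, 2.285, 0.0]
force: [2.1, -5.1, 5.0]
width: 0.322
gripper_force: 20.0
```

arm_command(targets=[[[0.002, 0, 0, 0, 0, 0], [0.002, 0, 0, 0, 0, 0], [0.001, 0, 0, 0, 0, 0], [0, 0, 0, 0, 0, 0]]])

```text
clock: 15.78
position: [0.6668, 0.0484, 0.0712]
ee_rot: [2.154, 2.285, 0.0]
force: [2.3, -5.2, 5.8]
width: 0.321
gripper_force: 20.0
```

arm_command(targets=[[[0.002, 0, 0, 0, 0, 0], [0.002, 0, 0, 0, 0, 0], [0, 0, 0, 0, 0, 0]]])

```text
clock: 16.15
position: [0.6667, 0.0489, 0.0712]
ee_rot: [2.154, 2.28, -0.004]
force: [3.0, -13.0, 4.3]
width: 0.324
gripper_force: 20.0
```

arm_command(targets=[[[0.002, 0, 0, 0, 0, 0], [0.002, 0, 0, 0, 0, 0], [0, 0, 0, 0, 0, 0]]])

```text
clock: 16.52
position: [0.6667, 0.0491, 0.0713]
ee_rot: [2.155, 2.275, -0.008]
force: [4.7, -22.0, 3.0]
width: 0.319
gripper_force: 20.0
```

The rod has bottomed out: the tool stalls at 91 mm of travel and the force has risen to 22 N. I'll release, retreat and check.

arm_command(targets=[[[0, 0, 0, 0, 0, 0], [0, 0, 0, 0, 0, 0], [0, 0, 0, 0, 0, 0], [0, 0, -0.03, 0, 0, 0], [0, 0, -0.05, 0, 0, 0], [-0.05, 0, -0.03, 0, 0, 0], [-0.05, 0, 0, 0, 0, 0], [0, 0, 0, 0, 0, 0], [0, 0, 0, 0, 0, 0]]], jaw=0.06)

```text
clock: 17.65
position: [0.6715, -0.0413, 0.1803]
ee_rot: [-2.152, -2.286, -0.0]
force: [-0.0, 0.5, -0.0]
width: 0.654
gripper_force: 0.0
```

```bash
python3 look.py w6; python3 - <<'E'
from h import *
im=load('w6')[1]
grab('top','t1')
E
```

```text
17.65 [ 0.67152527 -0.04133828  0.18029711] [-0.02701817  0.49796982 -0.04998233] 0.6540025218518996 [-0.06030325  0.99817928  0.00128297]
rod 698 [0.6651 0.0522 0.0709] [ 0.0725 -0.9974  0.0033] [0.6628 0.0846 0.0708] [0.6675 0.0193 0.071 ]
tube 402 [0.6626 0.1024 0.088 ] [-0.1025  0.9832 -0.1513] [0.664  0.0883 0.0902] [0.6607 0.1207 0.0852]
```

View pics/w6.png

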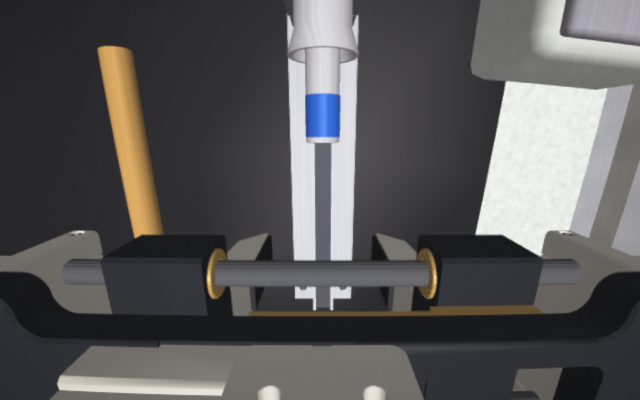

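The tail is at (323,140) and the mouth rim at (323,55). The rod stands out 69 mm, against 70 mm nominal for fully home. The brass rod is undisturbed and the robot is clear.

```bash
python3 -c "
from cell import arm
print(arm.sign_off())"
```

```text
the job is handed in; nothing more can be done
None
```

The blue-banded aluminium rod is fully home in the tube: it hit the bottom and stands 69 mm out of the mouth (70 mm nominal). It was laid on the rails, slid about 60 mm in, let go, then pushed home from its rear half; the brass rod was left alone, and the job was handed in at about 18 s.

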